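# Swap the cleaner's battery packs on the charging dock

### The arm

A 6-joint arm with a two-finger parallel gripper is mounted at the origin on the work surface. World frame = base frame: x ahead of the robot, y to its left, z up, the work surface at z = 0. Lengths are in m, angles in rad, forces in N, time in s.
With the tool pointing down it reaches from about 0.425 to 0.95 m from the base axis. Payload 3.5 kg.
Tool frame: the origin (TCP) lies between the finger pads; the fingertips stand 25 mm ahead of it and the grasp point (between the pads) lies 6 mm ahead of it (ctrl.finger_overhang is the distance from the TCP to the fingertips, in m); x points along the fingers, y is the direction in which the jaws open and shut, and the axes are right-handed (so a half turn about x gives the same grasp; the last joint's range is limited). The gripper opens to 85 mm and grips with 20 to 120 N. Pads are 22 mm wide; open, the fingers measure 114 mm over their backs; the gripper's body (76 mm by 85 mm) begins 54 mm behind the grasp point. The pads swing forward as they close: fully open they stand 13 mm farther back than shut.
Start: joints at [-1.344, 0.286, 1.577, -0, 1.279, -0.15], TCP at [0.248, -0.628, 0.256] pointing down, gripper open.
Joint ranges: [-2.77, 2.77], [-0.9, 2.22], [0.21, 2.48], [-1.53, 4.67], [0.24, 2.81], [-2.84, 2.84]. Speed limits (rad/s): [2.79, 2.79, 3.14, 3.14, 3.14, 3.14].

### API

Orientations are given as a unit quaternion [x, y, z, w].
In Python, from plant import ctrl gives the robot as it stands.
- The arm moves only by the tool play_rows, never from a script. Its argument "targets" is a list of rows, each an object with "delta_pos": the shift along the world's x, y, z normalised to -1 to 1, where 1 is 1000 mm, a list of three; "delta_rot": the turn, a rotation vector about the world's x, y, z normalised to -1 to 1, where 1 is pi rad, a list of three; "claw": the finger opening in mm, from 0 to 85.4. In form: [{"delta_pos": [tx, ty, tz], "delta_rot": [wx, wy, wz], "claw": claw}, ...]. A call has 1 to 20 rows; each row is the pose to reach, as a shift and turn from the pose measured when the call began, turning the shorter way round; what a row does not reach only later rows make up. A row lasts 1/12 s, in which the tool goes at most 41.7 mm and 7.16 degrees, less where a joint would pass 70% of its speed; a pose out of reach is approached as far as the arm can. A call with a number of a shift or a turn outside -1 to 1 is refused whole. A call with a gripper value outside its range is refused whole. The fingers move at their own pace and stop on an object; "newtons" is the grip in N (left out, the last holds). Time passes only in rows, so rows that repeat a pose let the fingers close. It gives the time, the measured TCP pose, the force and the opening at its end, in the units of the state.
- ctrl.get_state(): the state, without advancing time (a new reading comes with each control period).
- ctrl.read_camera(name): name is "scene" or "top" or "wrist"; returns the picture (480x640x3 uint8, blue, green, red); there is no depth.
- ctrl.calibration(name): a dict with "fx", "fy", "cx", "cy" (pixels), "camera_from_world" (4x4, takes a point from world to camera coordinates). Camera axes: x right, y down, z forward; pixel columns grow to the right and rows downward; lengths in m; the calibration is good to about 2 mm. A picture is of the moment at which its call begins: read the wrist's pose just before it. calibration takes no time and is no camera call; for the wrist camera it gives the pose at the moment of the call.
- ctrl.sign_off(): hands the job in, once; it reports no verdict.
The state is a dict: "time": time; "qpos": joint angles; "dq": joint speeds; "joint_efforts": joint torques, N m; "eef_pos": TCP position; "tcp_rot": TCP orientation; "contact_force": force on the tool from outside, world axes, zero at the start; "wrist_torque": the same for the moment, N m; "opening": opening from 0.0 (shut) to 1.0 (fully open).
Only numpy, scipy, OpenCV 4.12 (cv2) and the standard library are available. Lean on these libraries where they do the work, as an engineer would, in place of code of your own. Each camera call takes 0.05 s, during which the arm holds its last target. There are 200 camera calls.

### The job

The battery pack in the charging dock is full: press the dock's catch button so that the pack pops free, slide it out, and lay it flat on its foot on the floor of the wooden tray, beside the glasses case. Then slide the other pack, low nose first, into the dock's rails, fully home until the catch clicks up behind it. Leave everything else on the table where it is.

Things in the scene. Friction and masses are not known exactly. Their poses are not given: they have to be found in the camera images.
- dock: White plastic charging dock, fixed, 185 x 96 mm plus the end block. Origin: on the table under the centre of a pack that is fully home. x: the way a pack slides in, from the open mouth to the end block; y: towards the button's side; z up. The deck (top at z = 10 mm) spans x -125 to 60, y -48 to 48 mm; a pack's origin is at z = 10 mm on it.
- dock_mouth (a point): Centre of the rails' mouth on the deck, dock x = -85, z = 10 mm. Side walls guide the pack's flange: inner faces at dock y = +-31.5 mm from x = -50 to 62 mm, flaring out to +-40 mm at x = -85 (flares 20 mm high). Set a pack on the deck with its origin at dock x of -88 or less (clear of the lips), then slide it in along x.
- dock_rails (a point): Where the lips begin, dock x = -20, z = 21.5 mm. Two lips hold the pack's flange down from dock x = -20 to 50 mm, over |y| = 23 to 41 mm; undersides z = 21.5 (1.5 mm above the flange), tops z = 25.5 mm; sloping lead-ins from x = -35 to -20 rise to z = 30 mm. A pack lifts out freely only with its origin at x below -87 mm.
- dock_end (a point): Front of the end block, dock x = 53, z = 32 mm; block 42 mm deep, 100 wide, 72 high. It stops a pack's origin at dock x = +3 mm. Before it a spring ejector plate (30 mm wide, z 24 to 40) pushes the pack out with about 4.5 N at home (push in with 8 to 15 N) and shoves a freed pack out to about x = -18 mm.
- catch_tooth (a point): Top edge of the catch tooth in mid-channel, dock x = -51, 6.3 mm above the deck when up; 20 mm wide, sloping up from deck level at x = -77 mm. A pack sliding in rides it down (up to 4.5 N up-push); it snaps up behind the pack when the pack's origin passes dock x = about -1 mm. Let go, the latched pack rests at about x = -1 mm.
- catch (a joint): Travel of the spring catch, m: 0 = up (latching), 0.009 = pressed fully down. Button and tooth are one piece that moves straight down and springs back when let go; 2 N to start, 4.5 N at the bottom, plus about 1 N friction. The pack is freed at about 0.0065.
- catch_button (a point): Centre of the top of the catch's square grey button, 26 x 26 mm, beside the mouth on the dock's +y side (dock x = -55, y = 66 mm), 22 mm above the table when up; travels 9 mm down.
- pack_full: Dark grey battery pack, the one that starts latched in the dock, 0.2 to 0.4 kg. Flange 100 x 60 x 10 mm (x, y, z); on it a body 36 mm wide (y), 55 mm high in all from x = -46 to 16, 32 mm high from 16 to 46 (sloping nose with brass contacts). Origin: centre of the flange's underside; x to the nose, z up. Grip the 36 mm width at x = -5 to -20, z = 30 to 50.
- pack_flat: The second battery pack, identical to pack_full; it starts standing on its flange on the table, turned any way. Same origin, axes and sizes. It goes into the dock nose first, with its x along the dock's x.
- pack_flat_nose (a point): Middle of the front end of pack_flat's flange: 50 mm ahead of its origin along its x, 5 mm up.
- tray: Dark wooden tray, fixed, 190 x 200 mm (x, y) outside, 20 mm high, walls and floor 5 mm thick. Origin: centre of its underside, z up. The glasses case lies along x in the +y half (centre about y = +60 mm); the -y half is free (from about y = -95 to +28 mm).
- glasses_case: Blue cloth glasses case lying in the tray, 160 x 55 x 34 mm (x, y, z). Origin: centre of underside.
- vase: Empty green glass vase, 170 mm high, 82 mm across. Origin: centre of underside.
- pen_cup: Clear acrylic pen cup with three pens, 76 mm across, 145 mm high with the pens. Origin: centre of underside.
- pill_box: Round grey pill organizer, 110 mm across, 30 mm high. Origin: centre of underside.
- tea_cup: White ceramic tea cup, 72 mm across, 82 mm high. Origin: centre of underside.
- clipper: Steel nail clipper lying flat near pack_flat, 80 x 14 x 12 mm (x, y, z). Origin: centre of underside.
- mirror: Wooden hand mirror lying flat, 200 mm long (y) x 100 mm wide x 13 mm; round head 100 mm across centred at y = +50 mm, handle to y = -100 mm. Origin: on the underside, midway along its length.
There are look-alikes about, which are no part of the job. Leave any purple or turquoise look-alike of the pack_flat alone.

How it is judged:
On the way, in this order (a step that is already met when the one before it is completed fails the run):
1. the catch button is pressed and the full pack pops free of the catch (x of pack_full in the frame of dock below -0.008 m).
2. the full pack lies flat on the floor of the tray, let go of (z of pack_full in the frame of tray between 0.002 and 0.009 m and x of pack_full in the frame of tray between -0.075 and 0.075 m and y of pack_full in the frame of tray between -0.08 and 0.08 m and angle between pack_full's own z axis and vertical below 0.06 rad and linear speed of pack_full below 0.02 m/s and contact force between pack_full and the fingers below 0.2 N), for 0.2 s.
3. the other pack is home in the dock, nose first, with the catch up behind it (x of pack_flat in the frame of dock between -0.004 and 0.0045 m and y of pack_flat in the frame of dock between -0.004 and 0.004 m and z of pack_flat in the frame of dock between 0.006 and 0.014 m and x of pack_flat_nose in the frame of dock above 0.04 m and value of joint catch below 0.002 m), for 0.2 s.
At the end, for the whole second after the job is handed in: The full pack rests flat on the tray floor, inside the tray (tilt under 0.06 rad); the other pack rests in the dock, nose to the end block, within 4 mm of home, with the catch up behind it (joint under 2 mm); nothing else moved over 30 mm or tipped (all of step 3 and z of pack_full in the frame of tray between 0.002 and 0.009 m and x of pack_full in the frame of tray between -0.075 and 0.075 m and y of pack_full in the frame of tray between -0.08 and 0.08 m and angle between pack_full's own z axis and vertical below 0.06 rad and linear speed of each of pack_full, pack_flat below 0.02 m/s); the robot touches nothing.
It fails at once if the glasses case is shifted by more than 30 mm or knocked over (distance of glasses_case from where it was at the start of the episode above 0.03 m or angle between glasses_case's own z axis and vertical above 0.3 rad).
It fails at once if the vase or the tea cup is shifted by more than 30 mm or knocked over (distance of any of vase, tea_cup from where it was at the start of the episode above 0.03 m or angle between any of vase, tea_cup's own z axis and vertical above 0.3 rad).
It fails at once if the pen cup or the pill organizer is shifted by more than 30 mm or knocked over (distance of any of pen_cup, pill_box from where it was at the start of the episode above 0.03 m or angle between any of pen_cup, pill_box's own z axis and vertical above 0.3 rad).
It fails at once if the nail clipper or the mirror is shifted by more than 30 mm or knocked over (distance of any of clipper, mirror from where it was at the start of the episode above 0.03 m or angle between any of clipper, mirror's own z axis and vertical above 0.3 rad).
It also fails if it takes over 72 s, if anything falls off the work surface, if the arm or the gripper's body presses on something with over 40 N, if the wrist force passes 120 N, or if a joint passes its speed limit or range.

## Working session

There is one attempt and no reset: what is moved stays moved. The work goes in short steps, Python scripts to look and compute and a tool call to move; the robot and the scene stay as the last step left them, time stands still between calls to the robot, and variables do not carry over. Pictures are saved under pics/ and viewed, about 8 in all and at most 12, crops included, and the job is handed in when it is done.

Besides the shell and the picture viewer there is one more tool, called after "Call:" as name([rows], argument=value, ...), one row to a line, values as JSON. play_rows: Moves the arm, as the interface text tells. Its arguments: {"type":"object","properties":{"targets":{"type":"array"},"newtons":{"type":"number"}},"required":["targets"]}

```bash
mkdir -p pics; python3 - <<'E'
from plant import ctrl
import cv2,numpy as np
s=ctrl.get_state();print(s['time'],s['eef_pos'],s['tcp_rot'],s['opening'],ctrl.finger_overhang)
for n in('scene','top','wrist'):
    c=ctrl.calibration(n);print(n,c['fx'],c['cx'],c['cy'],np.round(c['camera_from_world'],4).tolist())
    cv2.imwrite(f'pics/{n}0.png',ctrl.read_camera(n))
E
```

```text
0.0 [ 0.2482557  -0.62703448  0.25492762] [-0.69455188 -0.13328819  0.6946314  -0.13160231] 0.9985457525545389 0.025
scene 599.4283030385893 315.90104650174686 231.81050423426885 [[0.8571, 0.5151, 0.0095, -0.492], [0.4234, -0.6938, -0.5826, -0.2145], [-0.2935, 0.5034, -0.8127, 1.673], [0.0, 0.0, 0.0, 1.0]]
top 525.5502273883368 317.11279510500503 242.66592558057556 [[-0.0064, -1.0, 0.0, 0.0014], [-0.9849, 0.0063, -0.1731, 0.5713], [0.1731, -0.0011, -0.9849, 0.953], [0.0, 0.0, 0.0, 1.0]]
wrist 346.43178976080316 314.4743265770113 241.7048087520365 [[0.3685, -0.9296, -0.0013, -0.6745], [-0.8885, -0.3527, 0.2936, -0.0389], [-0.2734, -0.107, -0.9559, 0.3794], [0.0, 0.0, 0.0, 1.0]]
```

View pics/top0.png

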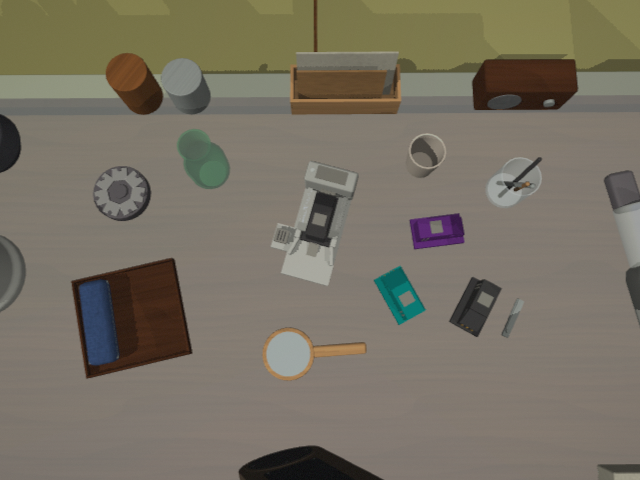

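View pics/scene0.png

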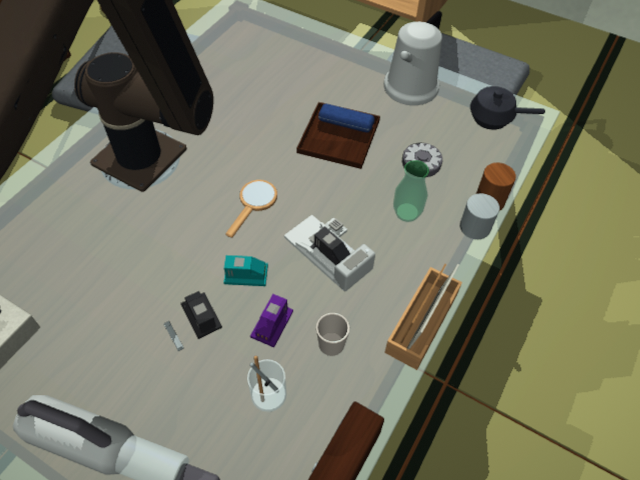

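The top view shows pack_full in the dock at (321,218), and the button at (284,236). Pack-like objects are dark grey at (475,306), purple at (437,231) and turquoise at (400,295). I choose the dark grey one as pack_flat. The tray is at (131,318), with the blue case on its image-left (+y) side. The mirror is at (315,352), the vase at (205,165) and the tea cup at (425,157).

```bash
python3 - <<'E'
import cv2,numpy as np
t=cv2.imread('pics/top0.png');s=cv2.imread('pics/scene0.png')
f=lambda im,x,y,w,h,k:cv2.resize(im[y:y+h,x:x+w],None,fx=k,fy=k,interpolation=cv2.INTER_CUBIC)
a=f(t,260,155,100,130,4.0) # 400x520... 
b=f(t,440,265,100,75,4.0)
c=f(s,160,270,100,55,4)
cv2.imwrite('pics/c1.png',np.hstack([a,np.vstack([b,c])]))
E
```

```text
(no output)
```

View pics/c1.png

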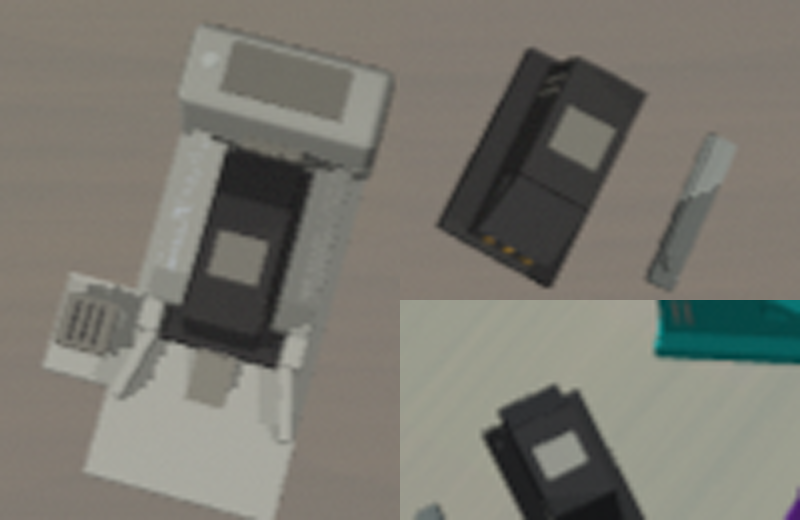

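```bash
cat > h.py <<'E'
import numpy as np,cv2
from plant import ctrl
from scipy.spatial.transform import Rotation as R
def ray(c,px):
    T=c['camera_from_world'];T=np.array(T);r=T[:3,:3];o=-r.T@T[:3,3]
    d=r.T@np.array([(px[0]-c['cx'])/c['fx'],(px[1]-c['cy'])/c['fy'],1]);return o,d/np.linalg.norm(d)
def onz(c,px,z):
    o,d=ray(c,px);return o+d*(z-o[2])/d[2]
def tri(c1,p1,c2,p2):
    (a,d),(b,e)=ray(c1,p1),ray(c2,p2)
    t=np.linalg.lstsq(np.c_[d,-e],b-a,rcond=None)[0]
    p,q=a+d*t[0],b+e*t[1];return (p+q)/2,np.linalg.norm(p-q)
def proj(c,P):
    T=np.array(c['camera_from_world']);q=T[:3,:3]@P+T[:3,3];return np.array([c['fx']*q[0]/q[2]+c['cx'],c['fy']*q[1]/q[2]+c['cy']])
E
python3 - <<'E'
from h import *
np.set_printoptions(precision=4,suppress=True)
c=ctrl.calibration('top');sc=ctrl.calibration('scene')
A=lambda x,y:(260+x/4,155+y/4);B=lambda x,y:(440+(x-400)/4,265+y/4)
dl,dr=onz(c,A(85,470),.01),onz(c,A(272,518),.01)
bl,br=onz(c,A(205,22),.072),onz(c,A(393,70),.072)
print('deck',dl,dr,np.linalg.norm(dl-dr),'block',bl,br,np.linalg.norm(bl-br))
v=(bl+br-dl-dr)[:2]/2;print('len',np.linalg.norm(v),np.arctan2(*v[::-1]),'yaw from edges',np.arctan2(*(dl-dr)[1::-1])-np.pi/2,np.arctan2(*(bl-br)[1::-1])-np.pi/2)
u=v/np.linalg.norm(v);n=np.array([-u[1],u[0]]);o=((dl+dr)[:2]/2+u*.125+(bl+br)[:2]/2-u*.095)/2
print('dock o',o,'button pred',o-u*.055+n*.066,'button seen',onz(c,A(90,322),.022),'label full',onz(c,A(238,258),.065))
n1,n2,t1=onz(c,B(438,228),.01),onz(c,B(550,288),.01),onz(c,B(530,48),.01)
print('flat',n1,n2,t1,np.linalg.norm(n1-n2),np.linalg.norm(n1-t1))
w=(n1-t1)[:2];w/=np.linalg.norm(w);print('yaw',np.arctan2(w[1],w[0]),'o',(n1+n2)[:2]/2-.05*w, 'labelz55',onz(c,B(582,138),.055))
# label two view
S=lambda x,y:(160+(x-400)/4,270+(y-300)/4)
print('label tri',tri(c,B(582,138),sc,S(560,455)))
t=cv2.imread('pics/top0.png')
for p in [(73,296),(175,260),(190,353),(86,377)]: print('tray',onz(c,p,.02))
hsv=cv2.cvtColor(t,cv2.COLOR_BGR2HSV);m=cv2.inRange(hsv,(105,100,60),(125,255,255));M=cv2.moments(m);print('case',onz(c,(M['m10']/M['m00'],M['m01']/M['m00']),.034))
# joints/tool
s=ctrl.get_state();print(R.from_quat(s['tcp_rot']).as_matrix())
for nm,p,z in [('vase',(205,165),.0),('tea',(425,157),.04),('clip',(513,317),.01),('teal',(400,295),.03),('cup',(505,190),.0)]:print(nm,onz(c,p,z))
E
```

```text
deck [0.5192 0.0686 0.01  ] [ 0.495  -0.0231  0.01  ] 0.09478554797293086 block [0.7274 0.008  0.072 ] [ 0.7029 -0.0817  0.072 ] 0.0929503458463478
len 0.21646679606544886 -0.2788717600280295 yaw from edges -0.25822285922504484 -0.266791275198893
dock o [ 0.6256 -0.0112] button pred [0.5909 0.0674] button seen [0.5909 0.0657 0.022 ] label full [ 0.6131 -0.007   0.065 ]
flat [ 0.4209 -0.2573  0.01  ] [ 0.392  -0.3097  0.01  ] [ 0.5079 -0.3068  0.01  ] 0.05987941832440496 0.10012580633492103
yaw 2.6244067139735545 o [ 0.4499 -0.3082] labelz55 [ 0.4609 -0.3152  0.055 ]
label tri (array([ 0.4615, -0.3167,  0.0495]), np.float64(0.0007826441924485924))
tray [0.475  0.4698 0.02  ]
tray [0.5439 0.2757 0.02  ]
tray [0.3657 0.24   0.02  ]
tray [0.3227 0.4341 0.02  ]
case [0.4236 0.4139 0.034 ]
[[-0.0005  0.368  -0.9298]
 [ 0.0018 -0.9298 -0.368 ]
 [-1.     -0.0019 -0.0003]]
vase [0.7438 0.2273 0.    ]
tea [ 0.7442 -0.2174  0.04  ]
clip [ 0.4297 -0.3808  0.01  ]
teal [ 0.4721 -0.1602  0.03  ]
cup [ 0.6867 -0.3863  0.    ]
```

Pack_flat checks out: flange 59.9 x 100.1 mm, and its nose (brass contacts) points toward the lower left in the image. The dock's button prediction agrees with where I see it to within 2 mm. Next I move above the button.

Call:
play_rows([
  {"delta_pos": [0.343,0.693,-0.03],"delta_rot": [0,0,0.794],"claw": 0},
  {"delta_pos": [0.343,0.693,-0.03],"delta_rot": [0,0,0.794],"claw": 0},
  {"delta_pos": [0.343,0.693,-0.03],"delta_rot": [0,0,0.794],"claw": 0},
  {"delta_pos": [0.343,0.693,-0.03],"delta_rot": [0,0,0.794],"claw": 0},
  {"delta_pos": [0.343,0.693,-0.03],"delta_rot": [0,0,0.794],"claw": 0},
  {"delta_pos": [0.343,0.693,-0.03],"delta_rot": [0,0,0.794],"claw": 0},
  {"delta_pos": [0.343,0.693,-0.03],"delta_rot": [0,0,0.794],"claw": 0},
  {"delta_pos": [0.343,0.693,-0.03],"delta_rot": [0,0,0.794],"claw": 0},
  {"delta_pos": [0.343,0.693,-0.03],"delta_rot": [0,0,0.794],"claw": 0},
  {"delta_pos": [0.343,0.693,-0.03],"delta_rot": [0,0,0.794],"claw": 0},
  {"delta_pos": [0.343,0.693,-0.03],"delta_rot": [0,0,0.794],"claw": 0},
  {"delta_pos": [0.343,0.693,-0.03],"delta_rot": [0,0,0.794],"claw": 0},
  {"delta_pos": [0.343,0.693,-0.03],"delta_rot": [0,0,0.794],"claw": 0},
  {"delta_pos": [0.343,0.693,-0.03],"delta_rot": [0,0,0.794],"claw": 0},
  {"delta_pos": [0.343,0.693,-0.03],"delta_rot": [0,0,0.794],"claw": 0},
  {"delta_pos": [0.343,0.693,-0.03],"delta_rot": [0,0,0.794],"claw": 0},
  {"delta_pos": [0.343,0.693,-0.03],"delta_rot": [0,0,0.794],"claw": 0},
  {"delta_pos": [0.343,0.693,-0.03],"delta_rot": [0,0,0.794],"claw": 0},
  {"delta_pos": [0.343,0.693,-0.03],"delta_rot": [0,0,0.794],"claw": 0},
  {"delta_pos": [0.343,0.693,-0.03],"delta_rot": [0,0,0.794],"claw": 0},
])

```text
time: 1.82
eef_pos: [0.5922, 0.0702, 0.2245]
tcp_rot: [0.091, 0.702, -0.092, 0.701]
contact_force: [-0.3, -0.1, -1.1]
opening: -0.002
```

Call:
play_rows([
  {"delta_pos": [0,0,0],"delta_rot": [0,0,0],"claw": 0},
  {"delta_pos": [0,0,0],"delta_rot": [0,0,0],"claw": 0},
])

```text
time: 1.98
eef_pos: [0.5919, 0.0709, 0.2239]
tcp_rot: [0.092, 0.702, -0.092, 0.7]
contact_force: [0.3, 0.6, 0.3]
opening: -0.001
```

```bash
python3 - <<'E'
from h import *
s=ctrl.get_state();print(s['time'],s['eef_pos'],R.from_quat(s['tcp_rot']).as_matrix()[:,1],s['opening'],s['contact_force'],s['qpos'])
import pickle;pickle.dump(ctrl.calibration('wrist'),open('w1.pkl','wb'))
cv2.imwrite('pics/w1.png',ctrl.read_camera('wrist'))
E
```

```text
1.9833 [0.59192903 0.07093258 0.22389287] [ 2.58019215e-01  9.66139697e-01 -4.13671431e-04] -0.0007812361722924889 [0.307474   0.58656472 0.27373531] [-5.08082493e-02  1.44015493e-01  1.80494779e+00  1.43269207e-05
  1.19467473e+00 -1.36063798e+00]
```

View pics/w1.png

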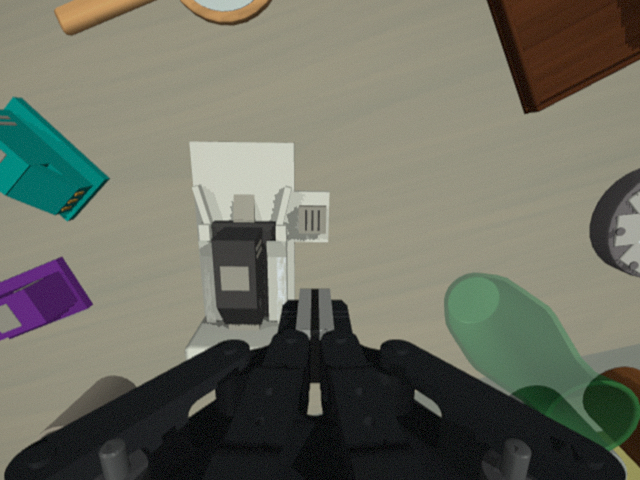

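The wrist view shows the dock square to the image. The deck's mouth corners are at about (190,142) and (294,142), the button top at (314,219), and the pack label at (235,278). The closed fingers are at (315,300).

```bash
python3 - <<'E'
from h import *
import pickle
np.set_printoptions(precision=4,suppress=True)
c=pickle.load(open('w1.pkl','rb'));im=cv2.imread('pics/w1.png')
g=cv2.cvtColor(im,cv2.COLOR_BGR2GRAY);hs=cv2.cvtColor(im,cv2.COLOR_BGR2HSV)
# deck mouth edges: gradient along lines
gx=cv2.Sobel(g,cv2.CV_32F,1,0);gy=cv2.Sobel(g,cv2.CV_32F,0,1)
fit=lambda P:np.polyfit(*P.T,1)
top=np.array([(u,136+np.argmax(gy[136:150,u])) for u in range(197,288)],float)
L=np.array([(v,186+np.argmax(gx[v,186:200])) for v in range(148,180)],float)
Rr=np.array([(v,286+np.argmin(gx[v,286:302])) for v in range(148,180)],float)
a,l,r=fit(top),fit(L),fit(Rr)
def X(l):
    u=(l[0]*a[1]+l[1])/(1-l[0]*a[0]);return (u,a[0]*u+a[1])
pl,pr=X(l),X(r);A,B=onz(c,pl,.01),onz(c,pr,.01)
print(pl,pr,A,B,np.linalg.norm(A-B));d=(B-A)[:2];yaw=np.arctan2(*d[::-1])-np.pi/2
u=np.array([np.cos(yaw),np.sin(yaw)]);n=np.array([-u[1],u[0]]);o=(A+B)[:2]/2+.125*u;print('yaw',yaw,'o',o,'button',o-.055*u+.066*n, 'seen',onz(c,(314,219),.022))
lab=cv2.inRange(g,120,255);
m=cv2.inRange(hs,(0,0,110),(180,60,190))[262:296,215:256];M=cv2.moments(m);p=(215+M['m10']/M['m00'],262+M['m01']/M['m00'])
q=onz(c,p,.065);w=q[:2]-o;print('label',p,q,w@u,w@n)
t=cv2.imread('pics/top0.png');ct=ctrl.calibration('top')
m=cv2.inRange(cv2.cvtColor(t,cv2.COLOR_BGR2HSV)[155:290,260:360],(0,0,110),(180,60,190))
print('label tri',tri(c,p,ct,(260+238/4,155+258/4)))
# tray
hs=cv2.cvtColor(t,cv2.COLOR_BGR2HSV)[250:390,60:205]
mm=(cv2.cvtColor(t,cv2.COLOR_BGR2GRAY)[250:390,60:205]<72).astype(np.uint8)*255
mm=cv2.morphologyEx(mm,cv2.MORPH_CLOSE,np.ones((7,7)))
k=max(cv2.findContours(mm,0,2)[0],key=cv2.contourArea);re=cv2.minAreaRect(k);bx=cv2.boxPoints(re)+[60,250];print(re)
q4=cv2.approxPolyDP(k,8,True)[:,0]+[60,250];print(q4.tolist())
for p in q4:print(onz(ct,p,.02))
E
```

```text
(np.float64(188.78490613337505), np.float64(141.2561158997807)) (np.float64(292.8934632390286), np.float64(142.5394416395446)) [ 0.4941 -0.0236  0.01  ] [0.5199 0.0688 0.01  ] 0.09592224039763017
yaw -0.272126511936859 o [ 0.6274 -0.011 ] button [0.5921 0.0674] seen [0.592  0.0698 0.022 ]
label (234.27191679049034, 278.20059435364044) [ 0.6152 -0.0076  0.065 ] -0.012601555266448421 -4.497391090153891e-05
label tri (array([ 0.6133, -0.0067,  0.0682]), np.float64(0.0017532089592049895))
((69.78917694091797, 67.58295440673828), (98.56697845458984, 111.9758529663086), 77.0534896850586)
[[172, 258], [71, 282], [86, 377], [191, 353]]
[0.5479 0.2817 0.02  ]
[0.5021 0.4757 0.02  ]
[0.3227 0.4341 0.02  ]
[0.3657 0.2381 0.02  ]
```

Call:
play_rows([
  {"delta_pos": [0,-0.003,-0.04],"delta_rot": [0,0,0],"claw": 0},
  {"delta_pos": [0,-0.003,-0.08],"delta_rot": [0,0,0],"claw": 0},
  {"delta_pos": [0,-0.003,-0.12],"delta_rot": [0,0,0],"claw": 0},
  {"delta_pos": [0,-0.003,-0.15],"delta_rot": [0,0,0],"claw": 0},
  {"delta_pos": [0,-0.003,-0.165],"delta_rot": [0,0,0],"claw": 0},
  {"delta_pos": [0,-0.003,-0.172],"delta_rot": [0,0,0],"claw": 0},
  {"delta_pos": [0,-0.003,-0.176],"delta_rot": [0,0,0],"claw": 0},
  {"delta_pos": [0,-0.003,-0.18],"delta_rot": [0,0,0],"claw": 0},
  {"delta_pos": [0,-0.003,-0.182],"delta_rot": [0,0,0],"claw": 0},
  {"delta_pos": [0,-0.003,-0.184],"delta_rot": [0,0,0],"claw": 0},
  {"delta_pos": [0,-0.003,-0.184],"delta_rot": [0,0,0],"claw": 0},
  {"delta_pos": [0,-0.003,-0.184],"delta_rot": [0,0,0],"claw": 0},
])

```text
time: 3.03
eef_pos: [0.5934, 0.0669, 0.0417]
tcp_rot: [0.092, 0.7, -0.093, 0.702]
contact_force: [0.5, -2.5, 3.7]
opening: 0.001
```

```bash
python3 - <<'E'
from h import *
s=ctrl.get_state();print(s['time'],s['eef_pos'],s['contact_force'])
t=ctrl.read_camera('top');cv2.imwrite('pics/top1.png',t)
w=ctrl.read_camera('wrist');cv2.imwrite('pics/w2.png',w)
cv2.imwrite('pics/v2.png',np.hstack([cv2.resize(t[150:290,250:370],None,fx=3,fy=3),cv2.resize(w,None,fx=.66,fy=.875)[:420]]))
E
```

```text
3.0333 [0.59335885 0.0669475  0.04169866] [ 0.52014873 -2.47269516  3.65176087]
```

View pics/v2.png

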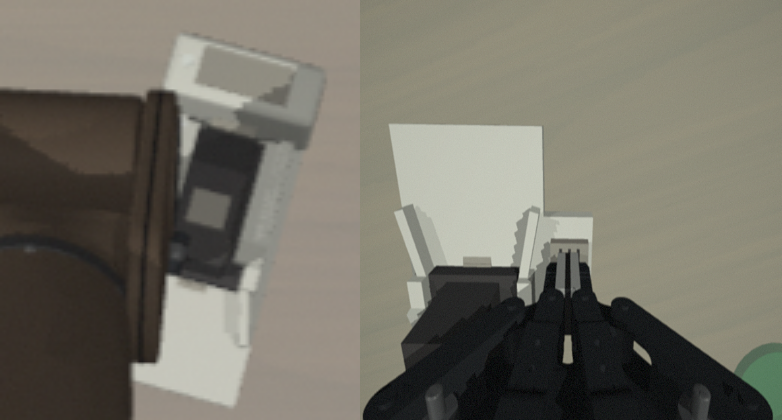

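The fingers are on the button, but the pack is not yet freed: its tail is still at the tooth. Force is 3.7 N, so I press deeper.

Call:
play_rows([
  {"delta_pos": [0,0,-0.003],"delta_rot": [0,0,0],"claw": 0},
  {"delta_pos": [0,0,-0.005],"delta_rot": [0,0,0],"claw": 0},
  {"delta_pos": [0,0,-0.006],"delta_rot": [0,0,0],"claw": 0},
  {"delta_pos": [0,0,-0.006],"delta_rot": [0,0,0],"claw": 0},
  {"delta_pos": [0,0,-0.006],"delta_rot": [0,0,0],"claw": 0},
])

```text
time: 3.55
eef_pos: [0.5939, 0.0672, 0.0376]
tcp_rot: [0.092, 0.7, -0.092, 0.702]
contact_force: [-4.6, -0.3, 14.5]
opening: 0.002
```

```bash
python3 - <<'E'
from h import *
s=ctrl.get_state();print(s['time'],s['eef_pos'],s['contact_force'])
t0=cv2.imread('pics/w2.png');w=ctrl.read_camera('wrist');cv2.imwrite('pics/w3.png',w)
for i in(t0,w): 
    g=cv2.cvtColor(i,cv2.COLOR_BGR2GRAY).astype(int)
    print(g[100:360:8,110].tolist())
    print([int(np.argmin(np.diff(g[150:340,x]))+150) for x in (70,90,110)])
E
```

```text
3.55 [0.59389696 0.0672421  0.03760556] [-4.57738048 -0.29924258 14.51156696]
[140, 141, 136, 139, 137, 139, 189, 190, 192, 193, 194, 195, 195, 193, 194, 192, 195, 193, 194, 194, 173, 177, 174, 175, 176, 156, 64, 60, 55, 55, 47, 40, 41]
[234, 315, 307]
[143, 144, 143, 146, 145, 138, 199, 200, 200, 200, 200, 201, 200, 202, 199, 201, 198, 201, 201, 203, 200, 196, 35, 58, 63, 42, 37, 39, 37, 42, 39, 38, 55]
[328, 312, 271]
```

The pack popped: its tail edge moved from row 307 to 271. I lift and go above the pack.

Call:
play_rows([
  {"delta_pos": [0,0,0.04],"delta_rot": [0,0,0],"claw": 0},
  {"delta_pos": [0,0,0.08],"delta_rot": [0,0,0],"claw": 0},
  {"delta_pos": [0,0,0.12],"delta_rot": [0,0,0],"claw": 30},
  {"delta_pos": [0.004,-0.035,0.14],"delta_rot": [0,0,0],"claw": 60},
  {"delta_pos": [0.004,-0.07,0.14],"delta_rot": [0,0,-0.003],"claw": 60},
  {"delta_pos": [0.004,-0.07,0.14],"delta_rot": [0,0,-0.003],"claw": 60},
  {"delta_pos": [0.004,-0.07,0.14],"delta_rot": [0,0,-0.003],"claw": 60},
  {"delta_pos": [0.004,-0.07,0.14],"delta_rot": [0,0,-0.003],"claw": 60},
])

```text
time: 4.27
eef_pos: [0.5968, -0.0022, 0.1757]
tcp_rot: [0.096, 0.701, -0.096, 0.7]
contact_force: [-0.1, -0.0, 0.3]
opening: 0.703
```

```bash
python3 - <<'E'
from h import *
import pickle
np.set_printoptions(precision=4,suppress=True)
s=ctrl.get_state();y=R.from_quat(s['tcp_rot']).as_matrix()[:,1];print(s['time'],s['eef_pos'],np.arctan2(y[1],y[0])-np.pi/2,s['opening'],s['contact_force'])
c=ctrl.calibration('wrist');w=ctrl.read_camera('wrist');cv2.imwrite('pics/w4.png',w);pickle.dump(c,open('w4.pkl','wb'))
o=np.array([.627,-.0112]);u=np.array([.9632,-.2688]);n=-u[::-1]*[-1,1]*[-1,-1]
n=np.array([.2688,.9632])
for x in(-.031,-.068): print(proj(c,np.r_[o+x*u,.065]))
E
```

```text
4.2667 [ 0.5968 -0.0022  0.1757] -0.2717689139180668 0.7034942744154731 [-0.0806 -0.0109  0.3474]
[314.3417 249.0419]
[314.3918 196.1131]
```

View pics/w4.png

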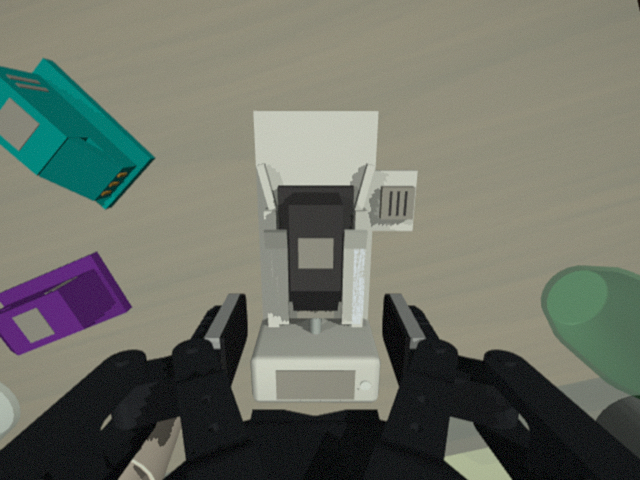

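The label is at (316,252) against the predicted (314,249), so I descend and grip.

Call:
play_rows([
  {"delta_pos": [0,0,-0.04],"delta_rot": [0,0,0],"claw": 60},
  {"delta_pos": [0,0,-0.08],"delta_rot": [0,0,0],"claw": 60},
  {"delta_pos": [0,0,-0.105],"delta_rot": [0,0,0],"claw": 60},
  {"delta_pos": [0,0,-0.115],"delta_rot": [0,0,0],"claw": 60},
  {"delta_pos": [0,0,-0.115],"delta_rot": [0,0,0],"claw": 60},
  {"delta_pos": [0,0,-0.115],"delta_rot": [0,0,0],"claw": 45},
  {"delta_pos": [0,0,-0.115],"delta_rot": [0,0,0],"claw": 28},
  {"delta_pos": [0,0,-0.115],"delta_rot": [0,0,0],"claw": 28},
  {"delta_pos": [0,0,-0.115],"delta_rot": [0,0,0],"claw": 28},
  {"delta_pos": [0,0,-0.115],"delta_rot": [0,0,0],"claw": 28},
], newtons=50)

```text
time: 5.15
eef_pos: [0.5983, -0.0017, 0.0629]
tcp_rot: [0.096, 0.7, -0.095, 0.702]
contact_force: [-0.4, 2.0, 3.3]
opening: 0.414
```

Call:
play_rows([
  {"delta_pos": [-0.0096,0.0027,0],"delta_rot": [0,0,0],"claw": 28},
  {"delta_pos": [-0.0193,0.0054,0],"delta_rot": [0,0,0],"claw": 28},
  {"delta_pos": [-0.0289,0.0081,0],"delta_rot": [0,0,0],"claw": 28},
  {"delta_pos": [-0.0385,0.0108,0],"delta_rot": [0,0,0],"claw": 28},
  {"delta_pos": [-0.0482,0.0134,0],"delta_rot": [0,0,0],"claw": 28},
  {"delta_pos": [-0.0578,0.0161,0],"delta_rot": [0,0,0],"claw": 28},
  {"delta_pos": [-0.0674,0.0188,0],"delta_rot": [0,0,0],"claw": 28},
  {"delta_pos": [-0.0771,0.0215,0],"delta_rot": [0,0,0],"claw": 28},
  {"delta_pos": [-0.082,0.0229,0.001],"delta_rot": [0,0,0],"claw": 28},
  {"delta_pos": [-0.082,0.0229,0.001],"delta_rot": [0,0,0],"claw": 28},
])

```text
time: 5.98
eef_pos: [0.514, 0.0219, 0.0634]
tcp_rot: [0.096, 0.701, -0.095, 0.7]
contact_force: [-1.4, -0.3, -0.2]
opening: 0.41
```

```bash
python3 - <<'E'
from h import *
import pickle
s=ctrl.get_state();print(s['time'],s['eef_pos'],s['qpos'])
c=ctrl.calibration('wrist');w=ctrl.read_camera('wrist');cv2.imwrite('pics/w5.png',w);pickle.dump(c,open('w5.pkl','wb'))
E
```

```text
5.9833 [0.51398306 0.0219149  0.06336776] [-1.55382511e-01  1.88503038e-01  2.08989098e+00  1.72228378e-03
  8.64452479e-01 -1.45671328e+00]
```

View pics/w5.png

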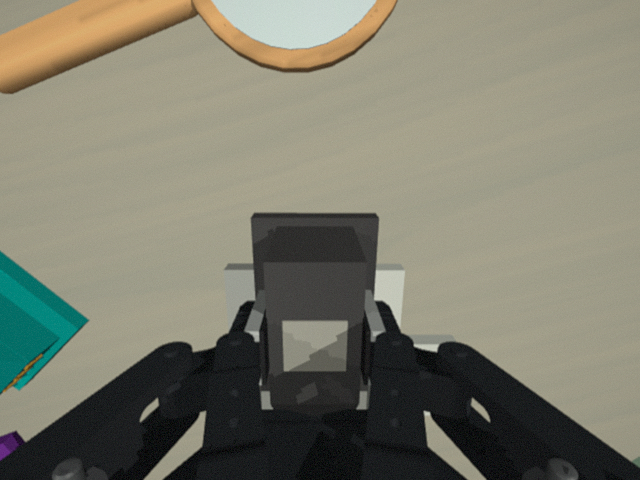

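The pack is in hand and clear of the rails. I carry it to the tray's free half.

Call:
play_rows([
  {"delta_pos": [0,0,0.03],"delta_rot": [0,0,0],"claw": 28},
  {"delta_pos": [0,0,0.06],"delta_rot": [0,0,0],"claw": 28},
  {"delta_pos": [-0.01,0.04,0.08],"delta_rot": [0,0,0.04],"claw": 28},
  {"delta_pos": [-0.02,0.08,0.08],"delta_rot": [0,0,0.08],"claw": 28},
  {"delta_pos": [-0.032,0.115,0.08],"delta_rot": [0,0,0.1],"claw": 28},
  {"delta_pos": [-0.042,0.15,0.08],"delta_rot": [0,0,0.12],"claw": 28},
  {"delta_pos": [-0.052,0.185,0.08],"delta_rot": [0,0,0.14],"claw": 28},
  {"delta_pos": [-0.062,0.22,0.08],"delta_rot": [0,0,0.16],"claw": 28},
  {"delta_pos": [-0.072,0.255,0.08],"delta_rot": [0,0,0.16],"claw": 28},
  {"delta_pos": [-0.079,0.28,0.08],"delta_rot": [0,0,0.16],"claw": 28},
  {"delta_pos": [-0.082,0.294,0.08],"delta_rot": [0,0,0.16],"claw": 28},
  {"delta_pos": [-0.082,0.294,0.08],"delta_rot": [0,0,0.16],"claw": 28},
  {"delta_pos": [-0.082,0.294,0.08],"delta_rot": [0,0,0.16],"claw": 28},
])

```text
time: 7.12
eef_pos: [0.4319, 0.3159, 0.1424]
tcp_rot: [-0.083, 0.703, 0.082, 0.701]
contact_force: [0.1, 0.1, -3.8]
opening: 0.414
```

```bash
python3 - <<'E'
from h import *
import pickle
s=ctrl.get_state();y=R.from_quat(s['tcp_rot']).as_matrix();print(s['time'],s['eef_pos'],np.arctan2(y[1,1],y[0,1])-np.pi/2,s['opening'],s['contact_force'])
c=ctrl.calibration('wrist');w=ctrl.read_camera('wrist');pickle.dump(c,open('w6.pkl','wb'));cv2.imwrite('pics/w6.png',w)
t=ctrl.read_camera('top');cv2.imwrite('pics/v6.png',np.hstack([cv2.resize(w,(400,300)),cv2.resize(t[240:390,50:250],(400,300))]))
E
```

```text
7.1167 [0.43192247 0.31590965 0.14238557] 0.23387035832790404 0.4135565387664906 [ 0.0947281   0.08775293 -3.79927274]
```

View pics/v6.png

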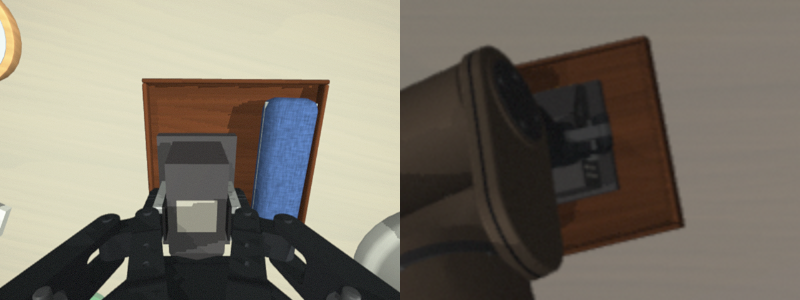

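It is aligned in the free half, so I lower it and release.

Call:
play_rows([
  {"delta_pos": [0,0,-0.03],"delta_rot": [0,0,0],"claw": 28},
  {"delta_pos": [0,0,-0.06],"delta_rot": [0,0,0],"claw": 28},
  {"delta_pos": [0,0,-0.075],"delta_rot": [0,0,0],"claw": 28},
  {"delta_pos": [0,0,-0.081],"delta_rot": [0,0,0],"claw": 28},
  {"delta_pos": [0,0,-0.084],"delta_rot": [0,0,0],"claw": 28},
  {"delta_pos": [0,0,-0.084],"delta_rot": [0,0,0],"claw": 28},
  {"delta_pos": [0,0,-0.084],"delta_rot": [0,0,0],"claw": 28},
])

```text
time: 7.8
eef_pos: [0.4338, 0.315, 0.0599]
tcp_rot: [-0.081, 0.702, 0.082, 0.703]
contact_force: [-1.0, 0.4, -2.8]
opening: 0.413
```

Call:
play_rows([
  {"delta_pos": [0,0,-0.0015],"delta_rot": [0,0,0],"claw": 28},
  {"delta_pos": [0,0,-0.003],"delta_rot": [0,0,0],"claw": 28},
  {"delta_pos": [0,0,-0.003],"delta_rot": [0,0,0],"claw": 28},
])

```text
time: 8.05
eef_pos: [0.4346, 0.3152, 0.0576]
tcp_rot: [-0.081, 0.702, 0.082, 0.703]
contact_force: [0.0, -0.8, -1.3]
opening: 0.413
```

Call:
play_rows([
  {"delta_pos": [0,0,-0.001],"delta_rot": [0,0,0],"claw": 40},
  {"delta_pos": [0,0,-0.001],"delta_rot": [0,0,0],"claw": 55},
  {"delta_pos": [0,0,-0.001],"delta_rot": [0,0,0],"claw": 60},
  {"delta_pos": [0,0,-0.001],"delta_rot": [0,0,0],"claw": 60},
  {"delta_pos": [0,0,-0.001],"delta_rot": [0,0,0],"claw": 60},
  {"delta_pos": [0,0,0.02],"delta_rot": [0,0,0],"claw": 60},
  {"delta_pos": [0,0,0.06],"delta_rot": [0,0,0],"claw": 60},
  {"delta_pos": [0,0,0.1],"delta_rot": [0,0,0],"claw": 60},
  {"delta_pos": [0,0,0.13],"delta_rot": [0,0,0],"claw": 60},
  {"delta_pos": [0,0,0.13],"delta_rot": [0,0,0],"claw": 60},
])

```text
time: 8.88
eef_pos: [0.4385, 0.3173, 0.1961]
tcp_rot: [-0.079, 0.696, 0.084, 0.708]
contact_force: [0.7, 1.0, 0.4]
opening: 0.703
```

```bash
python3 - <<'E'
from h import *
import pickle
np.set_printoptions(precision=4,suppress=True)
s=ctrl.get_state();print(s['time'],s['eef_pos'],s['qpos'],s['contact_force'])
c=ctrl.calibration('wrist');w=ctrl.read_camera('wrist');pickle.dump(c,open('w7.pkl','wb'));cv2.imwrite('pics/w7.png',w)
o=np.array([.4438,.3185]);u=np.array([.973,.23]);n=np.array([-.23,.973])
for z,a,b in[(.005+.01,-.05,.03),(.015,-.05,-.03),(.06,-.012,0)]: 
    p=proj(c,np.r_[o+a*u+b*n,z]);print(p);cv2.circle(w,tuple(int(v) for v in p),3,(0,0,255),1)
cv2.imwrite('pics/v7.png',w)
E
```

```text
8.8833 [0.4385 0.3173 0.1961] [ 0.4385  0.0418  1.9691  0.001   1.1128 -1.3638] [0.7342 1.0285 0.3775]
[349.3923 169.4163]
[278.5519 169.4772]
[314.1651 226.9781]
```

View pics/v7.png

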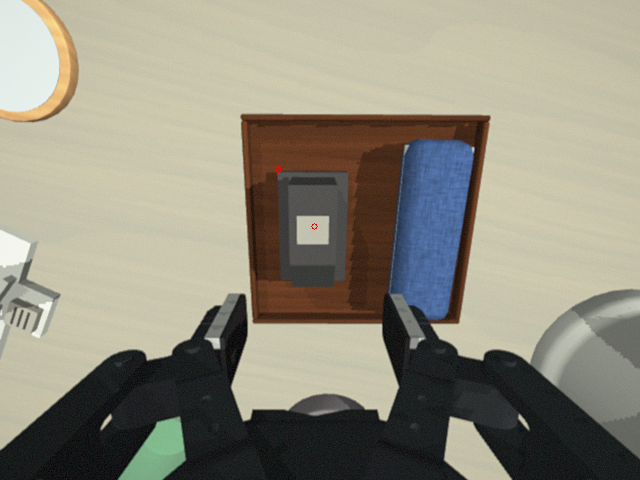

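The full pack lies flat in the free half of the tray, with its label at (313,229) against the predicted (314,227). Next is pack_flat.

Call:
play_rows([
  {"delta_pos": [0.0223,-0.632,-0.006],"delta_rot": [0,0,-0.239],"claw": 60},
  {"delta_pos": [0.0223,-0.632,-0.006],"delta_rot": [0,0,-0.239],"claw": 60},
  {"delta_pos": [0.0223,-0.632,-0.006],"delta_rot": [0,0,-0.239],"claw": 60},
  {"delta_pos": [0.0223,-0.632,-0.006],"delta_rot": [0,0,-0.239],"claw": 60},
  {"delta_pos": [0.0223,-0.632,-0.006],"delta_rot": [0,0,-0.239],"claw": 60},
  {"delta_pos": [0.0223,-0.632,-0.006],"delta_rot": [0,0,-0.239],"claw": 60},
  {"delta_pos": [0.0223,-0.632,-0.006],"delta_rot": [0,0,-0.239],"claw": 60},
  {"delta_pos": [0.0223,-0.632,-0.006],"delta_rot": [0,0,-0.239],"claw": 60},
  {"delta_pos": [0.0223,-0.632,-0.006],"delta_rot": [0,0,-0.239],"claw": 60},
  {"delta_pos": [0.0223,-0.632,-0.006],"delta_rot": [0,0,-0.239],"claw": 60},
  {"delta_pos": [0.0223,-0.632,-0.006],"delta_rot": [0,0,-0.239],"claw": 60},
  {"delta_pos": [0.0223,-0.632,-0.006],"delta_rot": [0,0,-0.239],"claw": 60},
  {"delta_pos": [0.0223,-0.632,-0.006],"delta_rot": [0,0,-0.239],"claw": 60},
  {"delta_pos": [0.0223,-0.632,-0.006],"delta_rot": [0,0,-0.239],"claw": 60},
  {"delta_pos": [0.0223,-0.632,-0.006],"delta_rot": [0,0,-0.239],"claw": 60},
  {"delta_pos": [0.0223,-0.632,-0.006],"delta_rot": [0,0,-0.239],"claw": 60},
  {"delta_pos": [0.0223,-0.632,-0.006],"delta_rot": [0,0,-0.239],"claw": 60},
  {"delta_pos": [0.0223,-0.632,-0.006],"delta_rot": [0,0,-0.239],"claw": 60},
  {"delta_pos": [0.0223,-0.632,-0.006],"delta_rot": [0,0,-0.239],"claw": 60},
  {"delta_pos": [0.0223,-0.632,-0.006],"delta_rot": [0,0,-0.239],"claw": 60},
])

```text
time: 10.6
eef_pos: [0.4592, -0.3135, 0.186]
tcp_rot: [0.182, 0.679, -0.181, 0.688]
contact_force: [-0.1, 0.8, -0.6]
opening: 0.696
```

```bash
python3 - <<'E'
from h import *
import pickle
np.set_printoptions(precision=4,suppress=True)
s=ctrl.get_state();y=R.from_quat(s['tcp_rot']).as_matrix();print(s['time'],s['eef_pos'],s['qpos'],s['contact_force'],'az',np.arctan2(y[1,1],y[0,1]),'xax',y[:,0])
c=ctrl.calibration('wrist');w=ctrl.read_camera('wrist');pickle.dump(c,open('w8.pkl','wb'));cv2.imwrite('pics/w8.png',w)
o=np.array([.4499,-.3082]);u=np.array([np.cos(2.624),np.sin(2.624)]);n=np.array([-u[1],u[0]])
for z,a,b in[(.01,-.05,.03),(.01,-.05,-.03),(.01,.05,.03),(.01,.05,-.03),(.055,-.0125,0)]: 
    p=proj(c,np.r_[o+a*u+b*n,z]);print(p);cv2.circle(w,tuple(int(v) for v in p),3,(0,0,255),1)
cv2.imwrite('pics/v8.png',w)
E
```

```text
10.6 [ 0.4592 -0.3135  0.186 ] [-0.7843  0.09    1.938   0.0076  1.1041 -1.8405] [-0.1282  0.8301 -0.5919] az 1.0528191815114811 xax [ 0.0115 -0.0018 -0.9999]
[281.2562 264.6124]
[347.3582 264.5554]
[277.7324 150.8385]
[350.9015 150.8446]
[314.472  239.9812]
```

View pics/v8.png

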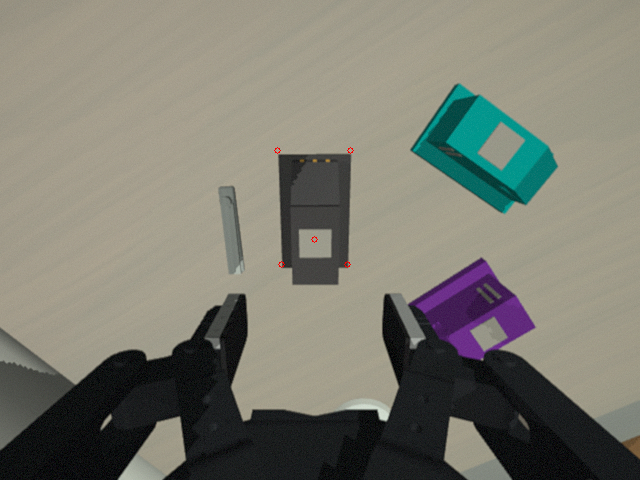

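The outline matches laterally within 1 px, with about 2 mm along the pack. The clipper and the purple look-alike are clear of the fingers. I descend and grip.

Call:
play_rows([
  {"delta_pos": [0.002,-0.0015,-0.04],"delta_rot": [0,0.0037,0],"claw": 60},
  {"delta_pos": [0.002,-0.0015,-0.08],"delta_rot": [0,0.0037,0],"claw": 60},
  {"delta_pos": [0.002,-0.0015,-0.11],"delta_rot": [0,0.0037,0],"claw": 60},
  {"delta_pos": [0.002,-0.0015,-0.128],"delta_rot": [0,0.0037,0],"claw": 60},
  {"delta_pos": [0.002,-0.0015,-0.133],"delta_rot": [0,0.0037,0],"claw": 60},
  {"delta_pos": [0.002,-0.0015,-0.133],"delta_rot": [0,0.0037,0],"claw": 60},
  {"delta_pos": [0.002,-0.0015,-0.133],"delta_rot": [0,0.0037,0],"claw": 45},
  {"delta_pos": [0.002,-0.0015,-0.133],"delta_rot": [0,0.0037,0],"claw": 28},
  {"delta_pos": [0.002,-0.0015,-0.133],"delta_rot": [0,0.0037,0],"claw": 28},
  {"delta_pos": [0.002,-0.0015,-0.133],"delta_rot": [0,0.0037,0],"claw": 28},
  {"delta_pos": [0.002,-0.0015,-0.133],"delta_rot": [0,0.0037,0],"claw": 28},
], newtons=60)

```text
time: 11.57
eef_pos: [0.4628, -0.3164, 0.0558]
tcp_rot: [0.18, 0.682, -0.183, 0.685]
contact_force: [0.5, 1.6, 7.1]
opening: 0.41
```

```bash
python3 - <<'E'
from h import *
s=ctrl.get_state();y=R.from_quat(s['tcp_rot']).as_matrix();print(s['time'],s['eef_pos'],'az',np.arctan2(y[1,1],y[0,1]),'xax',y[:,0],s['opening'],s['contact_force'])
E
```

```text
11.5667 [ 0.46284192 -0.31641739  0.05584796] az 1.0528161112171512 xax [ 0.00390002 -0.00533262 -0.99997818] 0.4102895809834635 [0.53169018 1.55057663 7.06432224]
```

Call:
play_rows([
  {"delta_pos": [0,0,0.03],"delta_rot": [0,0,0],"claw": 28},
  {"delta_pos": [0,0,0.07],"delta_rot": [0,0,0],"claw": 28},
  {"delta_pos": [0,0,0.11],"delta_rot": [0,0,0],"claw": 28},
  {"delta_pos": [0.0537,0.337,0.12],"delta_rot": [0,0,-0.5],"claw": 28},
  {"delta_pos": [0.0537,0.337,0.12],"delta_rot": [0,0,-0.5],"claw": 28},
  {"delta_pos": [0.0537,0.337,0.12],"delta_rot": [0,0,-0.5],"claw": 28},
  {"delta_pos": [0.0537,0.337,0.12],"delta_rot": [0,0,-0.5],"claw": 28},
  {"delta_pos": [0.0537,0.337,0.12],"delta_rot": [0,0,-0.5],"claw": 28},
  {"delta_pos": [0.0537,0.337,0.12],"delta_rot": [0,0,-0.5],"claw": 28},
  {"delta_pos": [0.0537,0.337,0.12],"delta_rot": [0,0,-0.5],"claw": 28},
  {"delta_pos": [0.0537,0.337,0.12],"delta_rot": [0,0,-0.5],"claw": 28},
  {"delta_pos": [0.0537,0.337,0.12],"delta_rot": [0,0,-0.5],"claw": 28},
  {"delta_pos": [0.0537,0.337,0.12],"delta_rot": [0,0,-0.5],"claw": 28},
  {"delta_pos": [0.0537,0.337,0.12],"delta_rot": [0,0,-0.5],"claw": 28},
  {"delta_pos": [0.0537,0.337,0.12],"delta_rot": [0,0,-0.5],"claw": 28},
  {"delta_pos": [0.0537,0.337,0.12],"delta_rot": [0,0,-0.5],"claw": 28},
  {"delta_pos": [0.0537,0.337,0.12],"delta_rot": [0,0,-0.5],"claw": 28},
  {"delta_pos": [0.0537,0.337,0.12],"delta_rot": [0,0,-0.5],"claw": 28},
])

```text
time: 13.07
eef_pos: [0.5159, 0.0207, 0.1753]
tcp_rot: [-0.609, -0.355, 0.614, -0.355]
contact_force: [-0.6, 0.0, -2.0]
opening: 0.409
```

```bash
cat > st.py <<'E'
from h import *
np.set_printoptions(precision=4,suppress=True)
s=ctrl.get_state();y=R.from_quat(s['tcp_rot']).as_matrix()
g=R.from_matrix(np.c_[[0,0,-1.],[np.cos(-1.843),np.sin(-1.843),0],[np.sin(-1.843),-np.cos(-1.843),0]])
print(s['time'],s['eef_pos'],'az',np.arctan2(y[1,1],y[0,1]),'xax',y[:,0],s['opening'],s['contact_force'],s['qpos'][5])
print('rot to goal /pi',(g*R.from_quat(s['tcp_rot']).inv()).as_rotvec()/np.pi)
w=s['eef_pos'][:2]-np.array([.627,-.0112]);print('tcp dock x,y',w@[.9632,-.2688],w@[.2688,.9632])
E
python3 st.py
```

```text
13.0667 [0.5159 0.0207 0.1753] az -0.5184955936531014 xax [-0.0064 -0.0039 -1.    ] 0.40885180391912085 [-0.5704  0.0324 -2.0305] 0.3665155543912292
rot to goal /pi [-0.0003 -0.0026 -0.4216]
tcp dock x,y -0.11560642078307871 0.000853298032742212
```

Call:
play_rows([
  {"delta_pos": [0.0005,0,-0.03],"delta_rot": [0,-0.0026,-0.4216],"claw": 28},
  {"delta_pos": [0.0005,0,-0.03],"delta_rot": [0,-0.0026,-0.4216],"claw": 28},
  {"delta_pos": [0.0005,0,-0.03],"delta_rot": [0,-0.0026,-0.4216],"claw": 28},
  {"delta_pos": [0.0005,0,-0.03],"delta_rot": [0,-0.0026,-0.4216],"claw": 28},
  {"delta_pos": [0.0005,0,-0.03],"delta_rot": [0,-0.0026,-0.4216],"claw": 28},
  {"delta_pos": [0.0005,0,-0.03],"delta_rot": [0,-0.0026,-0.4216],"claw": 28},
  {"delta_pos": [0.0005,0,-0.03],"delta_rot": [0,-0.0026,-0.4216],"claw": 28},
  {"delta_pos": [0.0005,0,-0.03],"delta_rot": [0,-0.0026,-0.4216],"claw": 28},
  {"delta_pos": [0.0005,0,-0.03],"delta_rot": [0,-0.0026,-0.4216],"claw": 28},
  {"delta_pos": [0.0005,0,-0.03],"delta_rot": [0,-0.0026,-0.4216],"claw": 28},
  {"delta_pos": [0.0005,0,-0.03],"delta_rot": [0,-0.0026,-0.4216],"claw": 28},
  {"delta_pos": [0.0005,0,-0.03],"delta_rot": [0,-0.0026,-0.4216],"claw": 28},
  {"delta_pos": [0.0005,0,-0.03],"delta_rot": [0,-0.0026,-0.4216],"claw": 28},
  {"delta_pos": [0.0005,0,-0.03],"delta_rot": [0,-0.0026,-0.4216],"claw": 28},
])

```text
time: 14.23
eef_pos: [0.5162, 0.0207, 0.1452]
tcp_rot: [0.701, -0.095, -0.701, -0.095]
contact_force: [0.1, 0.4, -1.4]
opening: 0.413
```

```bash
python3 st.py; python3 - <<'E'
from h import *
import pickle
c=ctrl.calibration('wrist');w=ctrl.read_camera('wrist');pickle.dump(c,open('w9.pkl','wb'));cv2.imwrite('pics/w9.png',w)
E
```

```text
14.2333 [0.5162 0.0207 0.1452] az -1.8407171782678504 xax [ 0.0003  0.0006 -1.    ] 0.4125951888268361 [ 0.0576  0.3888 -1.4389] 1.6834182224096277
rot to goal /pi [-0.0002  0.0001 -0.0007]
tcp dock x,y -0.11531974540176536 0.0008852502966015833
```

View pics/w9.png

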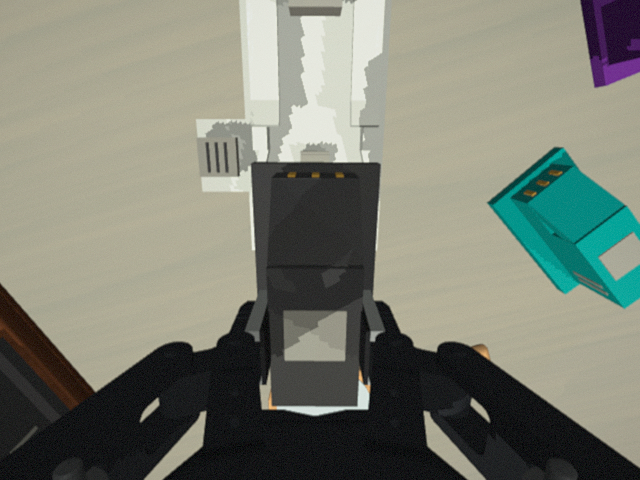

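The pack is held square, with its nose edge (252–380,164) centred at column 316 and the lips' channel centred near 315. The brass contacts point to the end block.

```bash
python3 - <<'E'
from h import *
import pickle
c=pickle.load(open('w9.pkl','rb'));o=np.array([.627,-.0112])
def D(p,z):
    q=onz(c,p,z);w=q[:2]-o;return np.round([w@[.9632,-.2688],w@[.2688,.9632]],4)
print('flange front',D((252,164),.0994),D((380,164),.0994))
print('lips z25.5 inner @x',D((278,110),.0255),D((351,110),.0255),'outer wall',D((244,110),.0255),D((386,110),.0255))
print('lip starts',D((264,126),.0255),D((366,126),.0255),'button',D((220,155),.022),'tooth',D((318,150),.0163))
E
```

```text
flange front [-0.0533  0.0295] [-0.0531 -0.0298]
lips z25.5 inner @x [-0.025   0.0241] [-0.0248 -0.0228] outer wall [-0.025  0.046] [-0.0248 -0.0454]
lip starts [-0.0348  0.0335] [-0.0346 -0.0329] button [-0.0534  0.0645] tooth [-0.0501 -0.0019]
```

Call:
play_rows([
  {"delta_pos": [-0.013,0.004,0],"delta_rot": [0,0,0],"claw": 28},
  {"delta_pos": [-0.0259,0.0077,-0.02],"delta_rot": [0,0,-0.0007],"claw": 28},
  {"delta_pos": [-0.0259,0.0077,-0.045],"delta_rot": [0,0,-0.0007],"claw": 28},
  {"delta_pos": [-0.0259,0.0077,-0.065],"delta_rot": [0,0,-0.0007],"claw": 28},
  {"delta_pos": [-0.0259,0.0077,-0.075],"delta_rot": [0,0,-0.0007],"claw": 28},
  {"delta_pos": [-0.0259,0.0077,-0.079],"delta_rot": [0,0,-0.0007],"claw": 28},
  {"delta_pos": [-0.0259,0.0077,-0.08],"delta_rot": [0,0,-0.0007],"claw": 28},
  {"delta_pos": [-0.0259,0.0077,-0.08],"delta_rot": [0,0,-0.0007],"claw": 28},
])

```text
time: 14.95
eef_pos: [0.4912, 0.0282, 0.0659]
tcp_rot: [0.701, -0.096, -0.7, -0.096]
contact_force: [-0.4, -0.5, -2.5]
opening: 0.407
```

```bash
python3 st.py
```

```text
14.95 [0.4912 0.0282 0.0659] az -1.8429510881366535 xax [ 0.0018  0.0004 -1.    ] 0.4069923649070689 [-0.3778 -0.46   -2.4885] 1.692824822284083
rot to goal /pi [-0.0001  0.0006 -0.    ]
tcp dock x,y -0.14141121669723755 0.0014375517803925614
```

Call:
play_rows([
  {"delta_pos": [0.008,-0.0025,-0.0007],"delta_rot": [0,0.0006,0],"claw": 28},
  {"delta_pos": [0.016,-0.0048,-0.0007],"delta_rot": [0,0.0006,0],"claw": 28},
  {"delta_pos": [0.024,-0.007,-0.0007],"delta_rot": [0,0.0006,0],"claw": 28},
  {"delta_pos": [0.032,-0.0093,-0.0007],"delta_rot": [0,0.0006,0],"claw": 28},
  {"delta_pos": [0.04,-0.0115,-0.0007],"delta_rot": [0,0.0006,0],"claw": 28},
  {"delta_pos": [0.048,-0.0138,-0.0007],"delta_rot": [0,0.0006,0],"claw": 28},
  {"delta_pos": [0.056,-0.016,-0.0007],"delta_rot": [0,0.0006,0],"claw": 28},
  {"delta_pos": [0.064,-0.0182,-0.0007],"delta_rot": [0,0.0006,0],"claw": 28},
  {"delta_pos": [0.072,-0.0205,-0.0007],"delta_rot": [0,0.0006,0],"claw": 28},
  {"delta_pos": [0.08,-0.0228,-0.0007],"delta_rot": [0,0.0006,0],"claw": 28},
  {"delta_pos": [0.08,-0.0228,-0.0007],"delta_rot": [0,0.0006,0],"claw": 28},
])

```text
time: 15.87
eef_pos: [0.5739, 0.0046, 0.0661]
tcp_rot: [0.702, -0.096, -0.699, -0.096]
contact_force: [2.8, -1.1, 4.6]
opening: 0.409
```

```bash
python3 st.py
```

```text
15.8667 [0.5739 0.0046 0.0661] az -1.843387993258221 xax [ 0.0042 -0.0003 -1.    ] 0.4089121123492799 [ 2.7784 -1.1281  4.6309] 1.6742398423389797
rot to goal /pi [0.0001 0.0013 0.0001]
tcp dock x,y -0.05540632806942555 0.0009889222001476226
```

Call:
play_rows([
  {"delta_pos": [0.008,-0.0022,0],"delta_rot": [0,0.0013,0],"claw": 28},
  {"delta_pos": [0.016,-0.0045,0],"delta_rot": [0,0.0013,0],"claw": 28},
  {"delta_pos": [0.024,-0.0067,0],"delta_rot": [0,0.0013,0],"claw": 28},
  {"delta_pos": [0.03,-0.0084,0],"delta_rot": [0,0.0013,0],"claw": 28},
  {"delta_pos": [0.035,-0.0098,0],"delta_rot": [0,0.0013,0],"claw": 28},
  {"delta_pos": [0.039,-0.0109,0],"delta_rot": [0,0.0013,0],"claw": 28},
  {"delta_pos": [0.042,-0.0117,0],"delta_rot": [0,0.0013,0],"claw": 28},
  {"delta_pos": [0.042,-0.0117,0],"delta_rot": [0,0.0013,0],"claw": 28},
], newtons=80)

```text
time: 16.53
eef_pos: [0.6149, -0.0069, 0.066]
tcp_rot: [-0.699, 0.096, 0.702, 0.096]
contact_force: [-5.4, -0.4, 6.9]
opening: 0.404
```

```bash
python3 st.py
```

```text
16.5333 [ 0.6149 -0.0069  0.066 ] az -1.8430163837404594 xax [-0.0047  0.0005 -1.    ] 0.4041818923355424 [-5.4109 -0.4031  6.9216] 1.6673751464886941
rot to goal /pi [-0.0002 -0.0015  0.    ]
tcp dock x,y -0.012775172504419669 0.000922767424062324
```

Pack at about -1 mm. I push a few mm more to pass the catch.

Call:
play_rows([
  {"delta_pos": [0.002,-0.0006,0],"delta_rot": [0,0,0],"claw": 28},
  {"delta_pos": [0.004,-0.0011,0],"delta_rot": [0,0,0],"claw": 28},
  {"delta_pos": [0.005,-0.0014,0],"delta_rot": [0,0,0],"claw": 28},
  {"delta_pos": [0.005,-0.0014,0],"delta_rot": [0,0,0],"claw": 28},
])

```text
time: 16.87
eef_pos: [0.6186, -0.0079, 0.066]
tcp_rot: [-0.697, 0.096, 0.704, 0.096]
contact_force: [-6.9, 1.6, 7.8]
opening: 0.407
```

```bash
python3 st.py
```

```text
16.8667 [ 0.6186 -0.0079  0.066 ] az -1.8425673485160405 xax [-0.01    0.0015 -0.9999] 0.40712112760546765 [-6.9389  1.5954  7.802 ] 1.6662237355763723
rot to goal /pi [-0.0005 -0.0032 -0.0001]
tcp dock x,y -0.008969186601200916 0.0008962648857026305
```

Call:
play_rows([
  {"delta_pos": [0.002,-0.0006,0.0005],"delta_rot": [0,-0.003,0],"claw": 28},
  {"delta_pos": [0.004,-0.0011,0.0005],"delta_rot": [0,-0.003,0],"claw": 28},
  {"delta_pos": [0.005,-0.0014,0.0005],"delta_rot": [0,-0.003,0],"claw": 28},
  {"delta_pos": [0.005,-0.0014,0.0005],"delta_rot": [0,-0.003,0],"claw": 28},
])

```text
time: 17.2
eef_pos: [0.6189, -0.0081, 0.0662]
tcp_rot: [-0.695, 0.095, 0.707, 0.096]
contact_force: [-18.6, 3.1, 15.7]
opening: 0.402
```

```bash
python3 st.py
```

```text
17.2 [ 0.6189 -0.0081  0.0662] az -1.8416617085391342 xax [-0.0164  0.0044 -0.9999] 0.4021393131061105 [-18.5993   3.1139  15.7066] 1.6633123108043812
rot to goal /pi [-0.0014 -0.0052 -0.0004]
tcp dock x,y -0.00865200183712656 0.0008216907604829508
```

The pack hit the end stop (19 N, TCP offset consistent with x = +3 mm). I relax, release and lift.

Call:
play_rows([
  {"delta_pos": [-0.001,0.0003,0.001],"delta_rot": [0,-0.004,0],"claw": 28},
  {"delta_pos": [-0.001,0.0003,0.001],"delta_rot": [0,-0.004,0],"claw": 28},
  {"delta_pos": [-0.001,0.0003,0.001],"delta_rot": [0,-0.004,0],"claw": 40},
  {"delta_pos": [-0.001,0.0003,0.001],"delta_rot": [0,-0.004,0],"claw": 55},
  {"delta_pos": [-0.001,0.0003,0.001],"delta_rot": [0,-0.004,0],"claw": 60},
  {"delta_pos": [-0.001,0.0003,0.001],"delta_rot": [0,-0.004,0],"claw": 60},
  {"delta_pos": [-0.001,0.0003,0.02],"delta_rot": [0,-0.004,0],"claw": 60},
  {"delta_pos": [-0.001,0.0003,0.06],"delta_rot": [0,-0.004,0],"claw": 60},
  {"delta_pos": [-0.001,0.0003,0.1],"delta_rot": [0,-0.004,0],"claw": 60},
  {"delta_pos": [-0.06,0.02,0.13],"delta_rot": [0,-0.004,0],"claw": 60},
  {"delta_pos": [-0.12,0.03,0.15],"delta_rot": [0,-0.004,0],"claw": 60},
  {"delta_pos": [-0.12,0.03,0.15],"delta_rot": [0,-0.004,0],"claw": 60},
  {"delta_pos": [-0.12,0.03,0.15],"delta_rot": [0,-0.004,0],"claw": 60},
  {"delta_pos": [-0.12,0.03,0.15],"delta_rot": [0,-0.004,0],"claw": 60},
], newtons=20)

```text
time: 18.37
eef_pos: [0.498, 0.0224, 0.2177]
tcp_rot: [-0.7, 0.094, 0.701, 0.096]
contact_force: [0.4, 0.6, -0.4]
opening: 0.702
```

```bash
python3 st.py; python3 - <<'E'
from h import *
c=ctrl.calibration('wrist');w=ctrl.read_camera('wrist');cv2.imwrite('pics/w10.png',w)
import pickle;pickle.dump(c,open('w10.pkl','wb'))
t=ctrl.read_camera('top');cv2.imwrite('pics/top2.png',t)
o=np.array([.627,-.0112]);u=np.array([.9632,-.2688])
for x,z in((-.0135,.065),(-.051,.02),(-.051,.0163)):print(proj(c,np.r_[o+x*u,z]))
cv2.imwrite('pics/v10.png',np.hstack([cv2.resize(w,(400,300)),cv2.resize(t,(400,300))]))
E
```

```text
18.3667 [0.498  0.0224 0.2177] az -1.8408758709051585 xax [-0.0003  0.0037 -1.    ] 0.702354187791058 [ 0.4115  0.6342 -0.3648] 1.6788125045494662
rot to goal /pi [-0.0012 -0.0001 -0.0007]
tcp dock x,y -0.13333440063502763 -0.0023169879542748527
[311.51838263  68.62142893]
[312.060556   125.97023645]
[312.09885575 126.07478525]
```

View pics/v10.png

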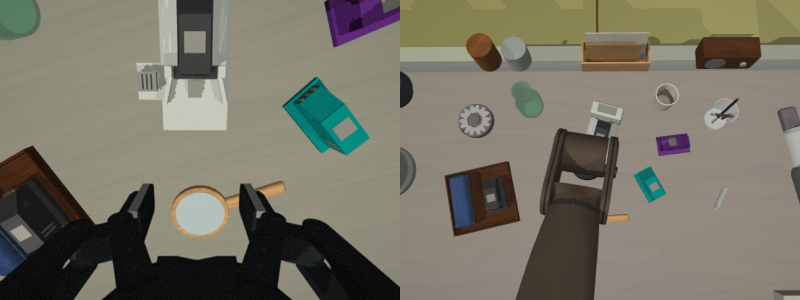

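The label is at about (310,67) against the predicted (311.5,68.6), and the tail edge is at row ~125 against 126. So the pack is home, and it stayed there after release against the ejector. The full pack is flat in the tray. One last numeric check of the pack's tail and the button, then hand in.

```bash
python3 - <<'E'
from h import *
o=np.array([.627,-.0112]);u=np.array([.9632,-.2688]);n=np.array([.2688,.9632])
for k in range(3):w=ctrl.read_camera('wrist')
c=ctrl.calibration('wrist');D=lambda p,z:np.round([(onz(c,p,z)[:2]-o)@u,(onz(c,p,z)[:2]-o)@n],4)
g=cv2.cvtColor(w,cv2.COLOR_BGR2GRAY)
m=cv2.inRange(g[45:90,288:336],110,255);k=max(cv2.findContours(m,0,2)[0],key=cv2.contourArea);(x,y),_,_=cv2.minAreaRect(k)
print('label',(288+x,45+y),D((288+x,45+y),.065),cv2.contourArea(k))
gy=cv2.Sobel(g,cv2.CV_32F,0,1);r=[110+int(np.argmax(gy[110:140,q])) for q in(285,290,335,340)];print('tail rows',r,D((288,np.median(r)),.02))
b=cv2.inRange(g[95:165,215:265],0,150);print('slots',[int(v) for v in g[128,218:266]])
print('diff w10',np.abs(w.astype(int)-cv2.imread('pics/w10.png')).mean())
print(ctrl.get_state()['contact_force'],ctrl.get_state()['time'])
E
```

```text
label (310.5, 69.0) [-0.0128  0.0001] 1121.5
tail rows [127, 127, 127, 127] [-0.0507  0.0201]
slots [141, 135, 140, 143, 136, 137, 134, 104, 65, 74, 127, 143, 141, 133, 102, 67, 78, 131, 140, 142, 137, 108, 60, 73, 122, 140, 141, 139, 142, 140, 133, 84, 89, 129, 124, 121, 121, 123, 122, 119, 119, 119, 120, 119, 118, 134, 174, 179]
diff w10 4.517213541666667
[ 0.83103309 -0.38849183 -0.03117461] 18.6167
```

The label sits at dock x = -12.8 mm, against -12.6 mm for the pack that was latched at the start. The tail is at -50.7 mm, so the origin is at about -0.7 mm: latched at rest.

```bash
python3 -c "
from plant import ctrl
print(ctrl.sign_off())"
```

```text
the job is handed in; nothing more can be done
None
```

I finished the swap and handed the job in at about 18.6 s of robot time; the sign-off reports no verdict.

- **Full pack:** I pressed the button to its stop (14.5 N) and the pack popped free. I slid it out and laid it flat in the free half of the tray, beside the glasses case. Its label was within about 3 px of where I predicted.
- **Second pack:** I turned the dark grey pack nose-first and slid it into the rails until it hit the end stop (about 19 N, above the suggested 8–15 N). After release its label measured dock x = -12.8 mm, against -12.6 mm for the pack latched at the start. Its tail edge puts the origin at about -0.7 mm, 0.1 mm off the dock's centre line.
- **Catch:** I did not measure its height directly. I infer it is up because the pack stayed home against the ejector.
- **Everything else:** In the last pictures no other object looked moved, judged by eye only, and the arm was standing clear. The last two wrist pictures differed by 4.5 grey levels on average, which I did not look into; the pack measured at home in both.
- **Small disagreements:** Wrist-camera positions along the pack were off by about 2 mm, within the stated calibration. The label height came out 3 to 5 mm off the text's values.

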